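Turn a clutch disc once round past the pointer of its truing stand

ROBOT

A 7-joint arm with a two-finger parallel gripper is mounted at the origin on a cart in front of the work surface, level with it; the furniture and walls round the work are solid. World frame = base frame: x ahead of the robot, y to its left, z up, the work surface at z = 0. Lengths are in m, angles in rad, forces in N, time in s.
With the tool pointing down it reaches from about 0.4 to 0.85 m from the base axis. Payload 4.4 kg.
Tool frame: the origin (TCP) lies at the very end of the fingers, on their centre line; the grasp point (between the pads) lies 19 mm behind it; x points along the fingers, y is the direction in which the jaws open and shut, and the axes are right-handed (so a half turn about x gives the same grasp; the last joint's range is limited). The gripper opens to 94 mm and grips with 3 to 60 N. Pads are 16 mm wide; open, the fingers measure 119 mm over their backs; the gripper's body (75 mm by 177 mm) begins 78 mm behind the grasp point.
Start: joints at [-1.351, 0.628, 0.038, 1.517, -0.027, 0.996, -0.02], TCP at [0.183, 0.624, 0.205] pointing down, gripper open.
Joint ranges: [-3.06, 3.06], [-0.37, 2.12], [-1.25, 1.32], [0.18, 2.47], [-1.1, 4.24], [0.23, 1.98], [-2.94, 2.94]. Speed limits (rad/s): [2.57, 2.57, 3.14, 3.14, 3.14, 3.14, 3.14].

INTERFACE

Orientations are given as a unit quaternion [x, y, z, w].
In Python, from rig import manip gives the robot as it stands.
- The arm moves only by the tool move_arm, never from a script. Its argument "moves" is a list that holds one entry, the list of rows, each a list of 7 numbers: the finger opening in m, from 0 to 0.094, then the shift along the world's x, y, z in m, then the turn, a rotation vector about the world's x, y, z in degrees. A call has 1 to 10 rows; each row shifts and turns the commanded pose from where the row before left it; what a row does not reach is not made up. A row lasts 1/8 s, in which the tool goes at most 62.5 mm and 10.7 degrees, less where a joint would pass 70% of its speed; a pose out of reach is approached as far as the arm can. A call with a gripper value outside its range is refused whole. The fingers move at their own pace and stop on an object; "force" is the grip in N (left out, the last holds). Time passes only in rows, so rows that do not move let the fingers close. It gives the time, the measured TCP pose, the force and the opening at its end, in the units of the state.
- manip.get_obs(): the state, without advancing time (a new reading comes with each control period).
- manip.capture(name): name is "side" or "top"; returns the picture (480x640x3 uint8, red, green, blue); there is no depth.
- manip.get_calibration(name): a dict with "camera_matrix" (3x3 intrinsics, pixels), "dist_coeffs" ([k1, k2, p1, p2, k3] as OpenCV has them; the pictures are not rectified), "R" (3x3) and "t" (3): a world point X has camera coordinates R X + t. Camera axes: x right, y down, z forward; pixel columns grow to the right and rows downward; lengths in m; the calibration is good to about 2 mm. A picture is of the moment at which its call begins. get_calibration takes no time and is no camera call.
- manip.finish_job(): hands the job in, once; it reports no verdict.
The state is a dict: "t": time; "qpos": joint angles; "joint_velocities": joint speeds; "tau": joint torques, N m; "ee_pos": TCP position; "eef_rot": TCP orientation; "ft_force": force on the tool from outside, world axes, zero at the start; "moment": the same for the moment, N m; "finger_gap": finger opening in m.
Only numpy, scipy, OpenCV 4.12 (cv2) and the standard library are available. Lean on these libraries where they do the work, as an engineer would, in place of code of your own. Each camera call takes 0.05 s, during which the arm holds its last target. There are 200 camera calls.

TASK

Check the clutch disc on its truing stand for run-out: rest the closed fingertips lightly on its friction lining and, following the lining round, turn the disc slowly anticlockwise (seen from above, never faster than a quarter turn a second) until its white paint mark has passed the pointer once and then, a full turn later, stands at the pointer again. Nothing is gripped: do not touch the nut in the middle, press the sprung disc down only a little, and leave the pointer and the loose parts round the stand alone. Finish with the hand clear of everything.

Things in the scene. Friction and masses are not known exactly. Their poses are not given: they have to be found in the camera images.
- lining_center (a point): point on the disc's axis at the height of the lining's top face, where the fingertips rest (91 mm above the bench when nothing presses on it). The friction lining is the flat outer ring of the disc, 65 to 95 mm from the axis, 8 mm thick; inside it lie the plate and damper springs, then the hub
- clutch_disc: dark clutch disc, 190 mm across, lying level on the stand's arbor; origin on its axis, 16 mm below the lining's top. It turns on a vertical axis with slight friction (0.4 N at the lining), stays where it is left, and is dragged along by a fingertip resting on the lining with 2 to 5 N (friction coefficient about 0.5 to 0.7)
- mark (a point): the paint mark: outer end, on the lining's top at the rim, 95 mm from the axis, of a white radial stripe 28 mm long and 6 mm wide. It turns with the disc
- pointer_tip (a point): tip of the thin steel scriber needle that points level at the disc's edge, 3.5 mm clear of the rim and 4 mm below the lining's top. The needle is held on a 12 mm post, 138 mm from the disc's axis, whose top is only 4 mm above the lining; post and needle are fixed to the foot of the stand
- rotor (a joint): turning angle of the disc (rad): 0 when the mark stands at the pointer, growing anticlockwise seen from above, counting on through full turns. It starts between -1.4 and -0.5 (the mark a little short of the pointer); 6.28 is the mark at the pointer for the second time
- arbor (a joint): how far the disc on its sprung arbor is pressed straight down (m): 0 free, 0.009 at the hard stop. It stays level; the spring takes 2 N to start and then 0.5 N per mm. 2 to 5 mm is a light touch
- arbor_nut: knurled nut and washer on the hub in the middle of the disc, 42 mm across, top 25 mm above the lining (a stud end to 30 mm above it); not to be touched. Its origin is on the axis at bench height
- pointer: post, clamp and needle of the pointer, on the foot of the stand; not to be touched (its origin is on the disc's axis at bench height)
- bearing_a: ball bearing, 72 mm across and 18 mm high, lying flat beside the stand; origin at the centre of its underside; leave it alone
- release_bearing: clutch release bearing with two side lugs, 66 x 102 x 42 mm; origin at the centre of its underside; leave it alone
- spline_shaft: dark splined shaft stub standing on end, 37 mm across and 136 mm high; origin at the centre of its underside; leave it alone
- spring_a: blue damper spring, 26 x 49 x 26 mm, lying on the bench; origin at the centre of its underside; leave it alone

How it is judged:
On the way, in this order (a step that is already met when the one before it is completed fails the run):
1. the paint mark passes the pointer for the first time (value of joint rotor above 0.05 rad), for 0.1 s.
2. the disc is half way round (value of joint rotor above 3.14 rad), for 0.1 s.
3. the mark comes to the pointer for the second time (value of joint rotor above 6.08 rad), for 0.1 s.
At the end, for the whole second after the job is handed in: the disc has been turned anticlockwise to its mark's second arrival at the pointer, the mark at rest within 0.2 rad (19 mm at the rim) of it either way, and the sprung disc is up again (within 1 mm) with nothing pressing on it (value of joint rotor between 6.08 and 6.48 rad and horizontal distance between mark and pointer_tip below 0.021 m and value of joint arbor below 0.001 m and velocity of joint rotor between -0.05 and 0.05 rad/s); the robot touches nothing.
It fails at once if the disc is pressed down more than 7 mm, nearly to its stop (value of joint arbor above 0.007 m).
It fails at once if the disc is spun clearly faster than a quarter turn a second (velocity of joint rotor above 1.8 rad/s or velocity of joint rotor below -1.8 rad/s).
It fails at once if the disc is turned clockwise, well back from its start (value of joint rotor below -1.65 rad).
It fails at once if the nut in the middle or the pointer is touched (contact force between the fingers and arbor_nut above 0.5 N or contact force between anything else and pointer above 0.5 N).
It fails at once if a loose part beside the stand is shifted or lifted (distance of any of bearing_a, release_bearing, spline_shaft, spring_a from where it was at the start of the episode above 0.015 m).
It also fails if it takes over 64 s, if anything falls off the work surface, if the arm or the gripper's body presses on something with over 40 N, if the wrist force passes 120 N, or if a joint passes its speed limit or range.

## Working session

There is one attempt and no reset: what is moved stays moved. The work goes in short steps, Python scripts to look and compute and a tool call to move; the robot and the scene stay as the last step left them, time stands still between calls to the robot, and variables do not carry over. Pictures are saved under pics/ and viewed, about 8 in all and at most 12, crops included, and the job is handed in when it is done.

Besides the shell and the picture viewer there is one more tool, called after "Call:" as name(argument=value, ...) on one line, values as JSON. move_arm: Moves the arm, as the interface text tells. Its arguments: {"type":"object","properties":{"moves":{"type":"array"},"force":{"type":"number"}},"required":["moves"]}

```bash
mkdir -p pics
python3 - <<'E'
from rig import manip
import cv2
o=manip.get_obs();print({k:(v if not hasattr(v,'round') else v) for k,v in o.items()})
for n in("top","side"):
    cv2.imwrite(f"pics/{n}0.png",manip.capture(n)[:,:,::-1])
    c=manip.get_calibration(n);print(n,c)
E
```

```text
{'t': 0.0, 'qpos': array([-1.35080585,  0.62935474,  0.0384505 ,  1.51837481, -0.02700479,
        0.99630604, -0.01998148]), 'joint_velocities': array([ 0.00022194,  0.00220609, -0.00053005, -0.00082811, -0.00068981,
       -0.0021886 , -0.00198119]), 'tau': array([ 3.85675239e-04, -5.49720848e+01,  1.14337061e+00, -1.86633933e+01,
       -5.24072140e-02,  2.34658050e-02,  1.71334491e-04]), 'ee_pos': array([0.18302966, 0.62298754, 0.20454654]), 'eef_rot': array([ 0.1000207 ,  0.69998737, -0.10137038,  0.69981254]), 'ft_force': array([ 0.31788688, -0.1996532 , -0.01175348]), 'moment': array([-0.032377  ,  0.01090054, -0.0052246 ]), 'finger_gap': 0.09366392420460394}
top {'camera_matrix': array([[521.68135385,   0.        , 316.1899738 ],
       [  0.        , 521.68135385, 246.26333852],
       [  0.        ,   0.        ,   1.        ]]), 'dist_coeffs': array([0.0024926, 0.       , 0.       , 0.       , 0.       ]), 'R': array([[-0.10221942, -0.99473793,  0.00690254],
       [-0.96906399,  0.09800936, -0.22651523],
       [ 0.22464678, -0.02984325, -0.97398317]]), 't': array([0.07648887, 0.54153081, 0.92990657])}
side {'camera_matrix': array([[579.43667888,   0.        , 316.76135353],
       [  0.        , 579.43667888, 229.54811816],
       [  0.        ,   0.        ,   1.        ]]), 'dist_coeffs': array([-0.13286054,  0.        ,  0.        ,  0.        ,  0.        ]), 'R': array([[ 9.71984669e-01, -2.35044207e-01, -1.57773279e-04],
       [-8.26980529e-02, -3.41355012e-01, -9.36289372e-01],
       [ 2.20015536e-01,  9.10071962e-01, -3.51229537e-01]]), 't': array([-0.52193046,  0.14117031,  0.96523859])}
```

View pics/top0.png

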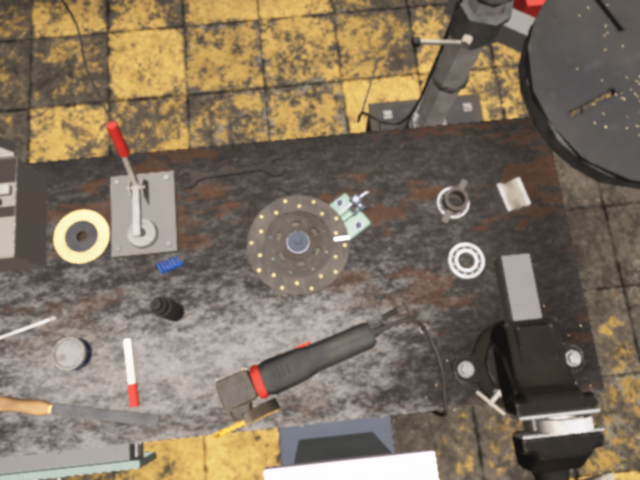

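View pics/side0.png

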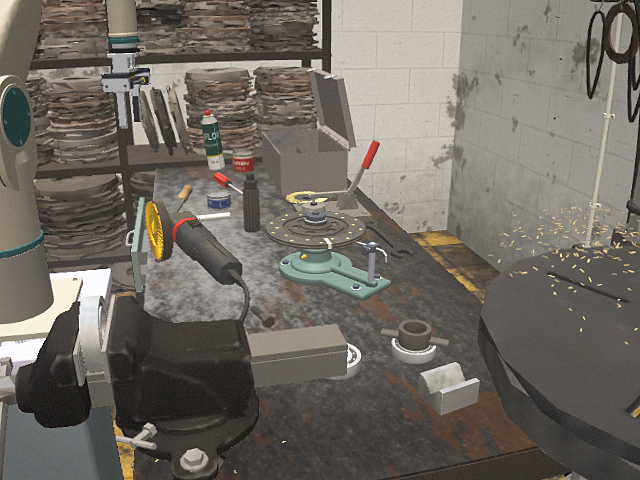

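The top view shows the disc centred near (298,243), the white mark at about (342,238), the pointer post at about (356,203), the bearings to the right, and the spring and shaft to the left. The side view agrees, with the post at (372,262). Next I'll measure.

```bash
cat > h.py <<'E'
from rig import manip
import cv2, numpy as np
from scipy.optimize import least_squares
def ray(n,uv):
    c=manip.get_calibration(n)
    p=cv2.undistortPoints(np.array(uv,float).reshape(-1,1,2),c['camera_matrix'],np.array(c['dist_coeffs'])).reshape(-1,2)
    d=np.c_[p,np.ones(len(p))]@c['R']; return -c['R'].T@c['t'],d
def cast(n,uv,z):
    o,d=ray(n,uv); return (o+d*((z-o[2])/d[:,2])[:,None])[:,:2]
def proj(n,X):
    c=manip.get_calibration(n)
    return cv2.projectPoints(np.array(X,float).reshape(-1,1,3),cv2.Rodrigues(c['R'])[0],c['t'],c['camera_matrix'],np.array(c['dist_coeffs']))[0].reshape(-1,2)
def circ(P):
    r=least_squares(lambda q:np.hypot(P[:,0]-q[0],P[:,1]-q[1])-q[2],[*P.mean(0),.08],loss='soft_l1',f_scale=.001)
    return r.x,r.fun
def blobs(m,lo,hi):
    n,_,s,c=cv2.connectedComponentsWithStats(m.astype(np.uint8)); return [(c[i],s[i,4]) for i in range(1,n) if lo<=s[i,4]<=hi]
E
python3 - <<'E'
from h import *
im=cv2.imread('pics/top0.png');hsv=cv2.cvtColor(im,cv2.COLOR_BGR2HSV).astype(int)
m=(hsv[...,1]>50)&(hsv[...,2]>120)&(hsv[...,0]>10)&(hsv[...,0]<35)
m[:180]=0;m[310:]=0;m[:,:235]=0;m[:,365:]=0
b=blobs(m,1,40);P=cast('top',[c for c,_ in b],.091)
q,f=circ(P);print('rivets',len(P),q,np.abs(f*1e3).round(1))
w=(hsv[...,1]<50)&(hsv[...,2]>185);w[:225]=0;w[250:]=0;w[:,:325]=0;w[:,365:]=0
uv=np.argwhere(w)[:,::-1];print(len(uv),uv.min(0),uv.max(0));M=cast('top',uv.astype(float),.091)-q[:2]
print('mark c',M.mean(0),np.degrees(np.arctan2(M[:,1].mean(),M[:,0].mean())),np.hypot(*M.T).min(),np.hypot(*M.T).max())
cv2.imwrite('pics/c1.png',np.hstack([cv2.resize(im[180:310,230:390],None,fx=2.5,fy=4.,interpolation=2)[:, :] if 0 else cv2.resize(im[180:310,235:385],(400*150//130,400),interpolation=2)]))
s=cv2.imread('pics/side0.png')
a=cv2.resize(s[190:310,255:405],(450,360),interpolation=2);t=cv2.resize(im[180:310,380-145:380],(400,360),interpolation=2)
cv2.imwrite('pics/c1.png',cv2.resize(np.hstack([t,a]),(800,339)))
E
```

```text
rivets 38 [0.54298619 0.04119293 0.07976514] [15.8  6.7 13.2 27.5  1.5 10.3  5.4 11.  46.  20.8  2.8 37.2 30.2  8.4
 49.5 19.1 26.4 29.7 25.6 21.6  8.1 54.8  6.6 27.1 21.7 31.6 42.4 17.3
  0.  17.4 42.5  9.1 42.2  9.3  0.2 13.3 50.1 59.8]
240 [333 225] [364 241]
mark c [ 0.01638227 -0.08175369] -78.66882080911255 0.05157589643129861 0.11541284647352447
```

View pics/c1.png

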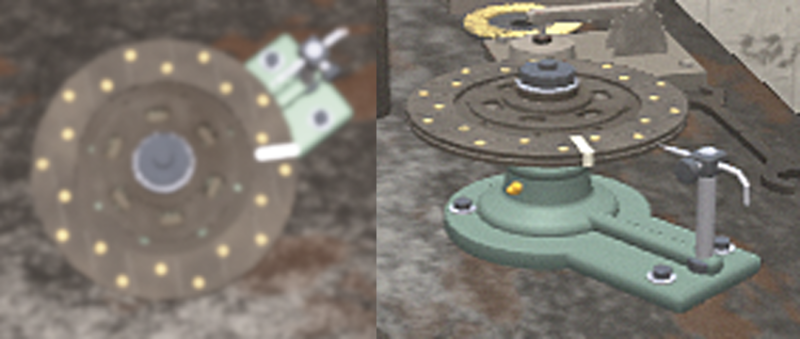

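The crop shows staggered gold rivets on two circles, the mark from about (334,239) to (350,237) in full-image pixels, and the post top near (356,199). I'll fit the rivets as two concentric circles.

Run:
```python
from h import *
f=lambda L:np.array(L,float)/[376/145,339/130]+[235,180]-.3
O=f([(130,55),(69,95),(42,163),(62,235),(122,281),(197,282),(261,240),(285,170),(204,57)])
I=f([(167,68),(107,86),(68,134),(101,248),(161,269),(261,198)])
im=cv2.imread('pics/top0.png').astype(float);V=im[...,2]-.3*im[...,0]
def ref(U):
    R=[]
    for u,v in U:
        x,y=int(round(u)),int(round(v));p=V[y-3:y+4,x-3:x+4];w=np.clip(p-np.median(p)-8,0,None)
        g=np.mgrid[y-3:y+4,x-3:x+4];R.append([(w*g[1]).sum()/w.sum(),(w*g[0]).sum()/w.sum()])
    return np.array(R)
O,I=(cast('top',ref(U),.091) for U in (O,I))
r=least_squares(lambda q:np.r_[np.hypot(*(O-q[:2]).T)-q[2],np.hypot(*(I-q[:2]).T)-q[3]],[.54,.04,.087,.072],loss='soft_l1',f_scale=.001)
print(r.x,(r.fun*1e3).round(1));c=r.x[:2]
mk=cast('top',f([(258,155),(297,150)]),.091)-c
print('mark',mk,np.hypot(*mk.T),np.degrees(np.arctan2(mk[:,1],mk[:,0])))
for z in(.095,.087):
    p=cast('top',f([(315,50),(298,70)]),z)-c;print('post,needle',z,p,np.hypot(*p.T),np.degrees(np.arctan2(p[:,1],p[:,0])))
# side check
s=np.array([(255+(x-376)*150/424*1.0,190+y*120/339) for x,y in[(548,62),(581,138),(660,147),(708,158)]])
print('side nut@.116',cast('side',s[:1],.116)-c,'mark',cast('side',s[1:2],.091)-c,'tip,post',cast('side',s[2:],.087)-c)
o=manip.get_obs();from scipy.spatial.transform import Rotation as R
print(R.from_quat(o['eef_rot']).as_matrix().round(3))
for n,(u,v),z in[('bearA',(466,260),.01),('relb',(454,202),.02),('shaft',(167,308),.07),('spring',(170,265),.013),('grinder',(300,362),.05),('lever',(118,128),.1),('leverbase',(142,215),.03)]:
    p=cast('top',[(u,v)],z)[0];print(n,p.round(3))
```

```text
[0.5483995  0.05554008 0.08627935 0.07300859] [-0.   0.  -0.   0.   0.1  0.1 -0.  -0.1  0.   0.2 -0.  -0.1 -0.   0.
 -0. ]
mark [[ 0.0014876  -0.0680087 ]
 [ 0.00232215 -0.0961322 ]] [0.06802497 0.09616025] [-88.74693045 -88.6162422 ]
post,needle 0.095 [[ 0.07372776 -0.11734902]
 [ 0.06001811 -0.10334828]] [0.13858779 0.11951168] [-57.85977584 -59.85470361]
post,needle 0.087 [[ 0.07628706 -0.11831442]
 [ 0.06245985 -0.10419361]] [0.14077649 0.12148062] [-57.18678784 -59.05902184]
side nut@.116 [[0.00134802 0.00457526]] mark [[ 0.00391126 -0.07419511]] tip,post [[ 0.05109664 -0.09117824]
 [ 0.07467954 -0.11588725]]
[[-0.     0.282  0.959]
 [-0.002  0.959 -0.282]
 [-1.    -0.002  0.   ]]
bearA [ 0.5   -0.275]
relb [ 0.62  -0.267]
shaft [0.457 0.305]
spring [0.549 0.311]
grinder [0.336 0.072]
lever [0.808 0.377]
leverbase [0.652 0.358]
```

Call:
move_arm(moves=[[[0,0.03,-0.04,0,0,0,0],[0,0.03,-0.04,0,0,0,0],[0,0.03,-0.04,0,0,0,0],[0,0.03,-0.04,0,0,0,0],[0,0.03,-0.04,0,0,0,0],[0,0.03,-0.04,0,0,0,0],[0,0.03,-0.04,0,0,0,0],[0,0.03,-0.04,0,0,0,0],[0,0.03,-0.04,0,0,0,0],[0,0.03,-0.04,0,0,0,0]]], force=10)

```text
t: 1.35
ee_pos: [0.4839, 0.2222, 0.2053]
eef_rot: [0.101, 0.7, -0.101, 0.7]
ft_force: [-0.6, 0.3, 0.2]
finger_gap: 0.001
```

Call:
move_arm(moves=[[[0,0.02,-0.03,0,0,0,0],[0,0.02,-0.03,0,0,0,0],[0,0.0245,-0.0297,0,0,0,0],[0,0,0,-0.02,0,0,0],[0,0,0,-0.03,0,0,0],[0,0,0,-0.03,0,0,0],[0,0,0,-0.02,0,0,0],[0,0,0,0,0,0,0],[0,0,0,0,0,0,0]]])

```text
t: 2.48
ee_pos: [0.5482, 0.1341, 0.1061]
eef_rot: [0.101, 0.7, -0.101, 0.7]
ft_force: [-0.6, 0.5, 0.3]
finger_gap: 0.0006
```

Run:
```python
from h import *
o=manip.get_obs();print(o['t'],o['ee_pos'],o['ft_force'])
a=manip.capture('top')[180:310,235:380,::-1];b=manip.capture('side')[170:310,235:405,::-1]
cv2.imwrite('pics/c2.png',np.hstack([cv2.resize(a,(380,340),interpolation=2),cv2.resize(b,(412,340),interpolation=2)]))
```

```text
2.475 [0.54815895 0.13407883 0.1060561 ] [-0.57960312  0.45543807  0.34474672]
```

View pics/c2.png

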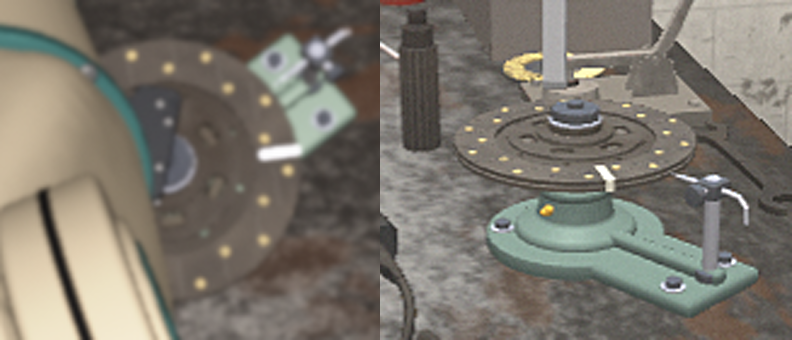

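The fingertips stand above the far (+y) side of the lining, clear of the nut. The mark is unchanged. Lowering now.

Call:
move_arm(moves=[[[0,0,-0.001,-0.004,0,0,0],[0,0,0,-0.004,0,0,0],[0,0,0,-0.004,0,0,0],[0,0,0,-0.003,0,0,0],[0,0,0,-0.002,0,0,0],[0,0,0,0,0,0,0]]])

```text
t: 3.32
ee_pos: [0.5479, 0.133, 0.0886]
eef_rot: [0.101, 0.7, -0.101, 0.7]
ft_force: [-0.6, 0.6, 4.1]
finger_gap: 0.0005
```

Run:
```python
import numpy as np
r=77.;d=np.radians(4.5)
for k in range(0,13):
    rows=[]
    for i in range(10):
        a=np.pi/2+d*(10*k+i);b=a+d
        rows.append([0,round(r*(np.cos(b)-np.cos(a)),1)/1000,round(r*(np.sin(b)-np.sin(a)),1)/1000,0,0,0,0])
    if k<8: print(k,rows)
```

```text
0 [[0, np.float64(-0.006), np.float64(-0.0002), 0, 0, 0, 0], [0, np.float64(-0.006), np.float64(-0.0007), 0, 0, 0, 0], [0, np.float64(-0.005900000000000001), np.float64(-0.0012), 0, 0, 0, 0], [0, np.float64(-0.0058), np.float64(-0.0016), 0, 0, 0, 0], [0, np.float64(-0.0057), np.float64(-0.0021000000000000003), 0, 0, 0, 0], [0, np.float64(-0.0055), np.float64(-0.0025), 0, 0, 0, 0], [0, np.float64(-0.0053), np.float64(-0.003), 0, 0, 0, 0], [0, np.float64(-0.005), np.float64(-0.0034), 0, 0, 0, 0], [0, np.float64(-0.0047), np.float64(-0.0037), 0, 0, 0, 0], [0, np.float64(-0.0044), np.float64(-0.0040999999999999995), 0, 0, 0, 0]]
1 [[0, np.float64(-0.0040999999999999995), np.float64(-0.0044), 0, 0, 0, 0], [0, np.float64(-0.0037), np.float64(-0.0047), 0, 0, 0, 0], [0, np.float64(-0.0034), np.float64(-0.005), 0, 0, 0, 0], [0, np.float64(-0.003), np.float64(-0.0053), 0, 0, 0, 0], [0, np.float64(-0.0025), np.float64(-0.0055), 0, 0, 0, 0], [0, np.float64(-0.0021000000000000003), np.float64(-0.0057), 0, 0, 0, 0], [0, np.float64(-0.0016), np.float64(-0.0058), 0, 0, 0, 0], [0, np.float64(-0.0012)
[... 3183 characters left out ...]
 0], [0, np.float64(-0.0040999999999999995), np.float64(0.0044), 0, 0, 0, 0]]
7 [[0, np.float64(-0.0044), np.float64(0.0040999999999999995), 0, 0, 0, 0], [0, np.float64(-0.0047), np.float64(0.0037), 0, 0, 0, 0], [0, np.float64(-0.005), np.float64(0.0034), 0, 0, 0, 0], [0, np.float64(-0.0053), np.float64(0.003), 0, 0, 0, 0], [0, np.float64(-0.0055), np.float64(0.0025), 0, 0, 0, 0], [0, np.float64(-0.0057), np.float64(0.0021000000000000003), 0, 0, 0, 0], [0, np.float64(-0.0058), np.float64(0.0016), 0, 0, 0, 0], [0, np.float64(-0.005900000000000001), np.float64(0.0012), 0, 0, 0, 0], [0, np.float64(-0.006), np.float64(0.0007), 0, 0, 0, 0], [0, np.float64(-0.006), np.float64(0.0002), 0, 0, 0, 0]]
```

The force is about 3.7 N, which means about 3 mm of press. Starting the orbit at 0.63 rad/s.

Call:
move_arm(moves=[[[0,-0.006,-0.0002,0,0,0,0],[0,-0.006,-0.0007,0,0,0,0],[0,-0.0059,-0.0012,0,0,0,0],[0,-0.0058,-0.0016,0,0,0,0],[0,-0.0057,-0.0021,0,0,0,0],[0,-0.0055,-0.0025,0,0,0,0],[0,-0.0053,-0.003,0,0,0,0],[0,-0.005,-0.0034,0,0,0,0],[0,-0.0047,-0.0037,0,0,0,0],[0,-0.0044,-0.0041,0,0,0,0]]])

```text
t: 4.58
ee_pos: [0.493, 0.1102, 0.0885]
eef_rot: [0.101, 0.7, -0.101, 0.7]
ft_force: [0.3, 1.2, 3.0]
finger_gap: 0.0004
```

Run:
```python
from h import *
o=manip.get_obs();p=o['ee_pos'][:2]-[.5484,.0555];print(o['ee_pos'],o['ft_force'],np.hypot(*p),np.degrees(np.arctan2(p[1],p[0])))
a=manip.capture('top')[180:310,235:380,::-1];b=manip.capture('side')[170:310,235:405,::-1]
cv2.imwrite('pics/c3.png',np.hstack([cv2.resize(a,(380,340),interpolation=2),cv2.resize(b,(412,340),interpolation=2)]))
```

```text
[0.49303987 0.11017282 0.08845052] [0.30205595 1.17959662 3.01185698] 0.07780655990696518 135.3578855985337
```

View pics/c3.png

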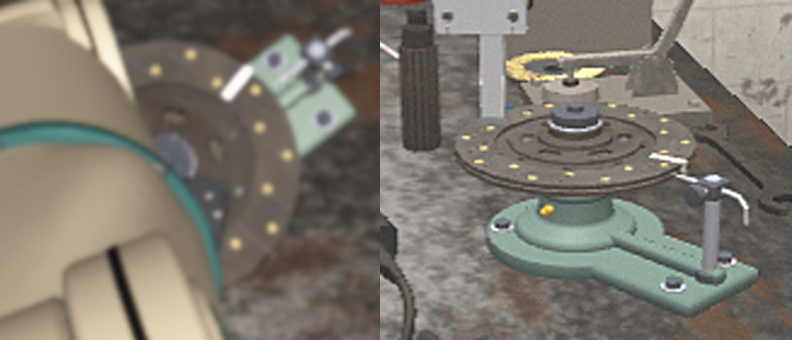

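The disc follows without visible slip. The mark has turned about 44° and just passed the pointer. Continuing round.

Call:
move_arm(moves=[[[0,-0.0041,-0.0044,0,0,0,0],[0,-0.0037,-0.0047,0,0,0,0],[0,-0.0034,-0.005,0,0,0,0],[0,-0.003,-0.0053,0,0,0,0],[0,-0.0025,-0.0055,0,0,0,0],[0,-0.0021,-0.0057,0,0,0,0],[0,-0.0016,-0.0058,0,0,0,0],[0,-0.0012,-0.0059,0,0,0,0],[0,-0.0007,-0.006,0,0,0,0],[0,-0.0002,-0.006,0,0,0,0]]])

```text
t: 5.92
ee_pos: [0.4708, 0.0557, 0.0884]
eef_rot: [0.101, 0.7, -0.101, 0.7]
ft_force: [0.0, 1.4, 3.3]
finger_gap: 0.0002
```

Call:
move_arm(moves=[[[0,0.0002,-0.006,0,0,0,0],[0,0.0007,-0.006,0,0,0,0],[0,0.0012,-0.0059,0,0,0,0],[0,0.0016,-0.0058,0,0,0,0],[0,0.0021,-0.0057,0,0,0,0],[0,0.0025,-0.0055,0,0,0,0],[0,0.003,-0.0053,0,0,0,0],[0,0.0034,-0.005,0,0,0,0],[0,0.0037,-0.0047,0,0,0,0],[0,0.0041,-0.0044,0,0,0,0]]])

```text
t: 7.18
ee_pos: [0.4937, 0.0015, 0.0885]
eef_rot: [0.101, 0.7, -0.101, 0.7]
ft_force: [0.0, 0.9, 4.0]
finger_gap: 0.0004
```

Call:
move_arm(moves=[[[0,0.0044,-0.0041,0,0,0,0],[0,0.0047,-0.0037,0,0,0,0],[0,0.005,-0.0034,0,0,0,0],[0,0.0053,-0.003,0,0,0,0],[0,0.0055,-0.0025,0,0,0,0],[0,0.0057,-0.0021,0,0,0,0],[0,0.0058,-0.0016,0,0,0,0],[0,0.0059,-0.0012,0,0,0,0],[0,0.006,-0.0007,0,0,0,0],[0,0.006,-0.0002,0,0,0,0]]])

```text
t: 8.43
ee_pos: [0.5481, -0.0207, 0.0885]
eef_rot: [0.101, 0.7, -0.101, 0.7]
ft_force: [-0.5, 0.6, 3.4]
finger_gap: 0.0
```

Run:
```python
from h import *
o=manip.get_obs();p=o['ee_pos'][:2]-[.5484,.0555];print(o['ee_pos'],o['ft_force'],np.hypot(*p),np.degrees(np.arctan2(p[1],p[0])))
a=manip.capture('top')[180:310,235:380,::-1];b=manip.capture('side')[170:310,235:405,::-1]
cv2.imwrite('pics/c4.png',np.hstack([cv2.resize(a,(380,340),interpolation=2),cv2.resize(b,(412,340),interpolation=2)]))
```

```text
[ 0.54812347 -0.0206675   0.08848096] [-0.52665586  0.59202074  3.4303886 ] 0.07616800480878635 -90.20801325314292
```

View pics/c4.png

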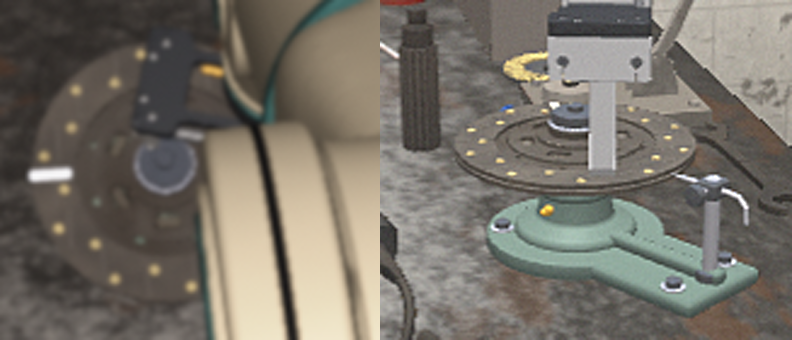

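The mark is now at the far side, about 180° after 180° of drive, so there is no noticeable slip. Continuing past the pointer at r = 77 mm.

Call:
move_arm(moves=[[[0,0.006,0.0002,0,0,0,0],[0,0.006,0.0007,0,0,0,0],[0,0.0059,0.0012,0,0,0,0],[0,0.0058,0.0016,0,0,0,0],[0,0.0057,0.0021,0,0,0,0],[0,0.0055,0.0025,0,0,0,0],[0,0.0053,0.003,0,0,0,0],[0,0.005,0.0034,0,0,0,0],[0,0.0047,0.0037,0,0,0,0],[0,0.0044,0.0041,0,0,0,0]]])

```text
t: 9.78
ee_pos: [0.6023, 0.0021, 0.0885]
eef_rot: [0.101, 0.7, -0.101, 0.7]
ft_force: [-0.9, 0.3, 2.8]
finger_gap: 0.0007
```

Call:
move_arm(moves=[[[0,0.0041,0.0044,0,0,0,0],[0,0.0037,0.0047,0,0,0,0],[0,0.0034,0.005,0,0,0,0],[0,0.003,0.0053,0,0,0,0],[0,0.0025,0.0055,0,0,0,0],[0,0.0021,0.0057,0,0,0,0],[0,0.0016,0.0058,0,0,0,0],[0,0.0012,0.0059,0,0,0,0],[0,0.0007,0.006,0,0,0,0],[0,0.0002,0.006,0,0,0,0]]])

```text
t: 11.02
ee_pos: [0.6246, 0.0565, 0.0885]
eef_rot: [0.101, 0.7, -0.101, 0.7]
ft_force: [-0.4, -0.7, 3.7]
finger_gap: 0.0001
```

Call:
move_arm(moves=[[[0,-0.0002,0.006,0,0,0,0],[0,-0.0007,0.006,0,0,0,0],[0,-0.0012,0.0059,0,0,0,0],[0,-0.0016,0.0058,0,0,0,0],[0,-0.0021,0.0057,0,0,0,0],[0,-0.0025,0.0055,0,0,0,0],[0,-0.003,0.0053,0,0,0,0],[0,-0.0034,0.005,0,0,0,0],[0,-0.0037,0.0047,0,0,0,0],[0,-0.0041,0.0044,0,0,0,0]]])

```text
t: 12.28
ee_pos: [0.6019, 0.1109, 0.0885]
eef_rot: [0.101, 0.7, -0.101, 0.7]
ft_force: [0.7, 0.1, 3.2]
finger_gap: 0.0004
```

Call:
move_arm(moves=[[[0,-0.0044,0.0041,0,0,0,0],[0,-0.0047,0.0037,0,0,0,0],[0,-0.005,0.0034,0,0,0,0],[0,-0.0053,0.003,0,0,0,0],[0,-0.0055,0.0025,0,0,0,0],[0,-0.0057,0.0021,0,0,0,0],[0,-0.0058,0.0016,0,0,0,0],[0,-0.0059,0.0012,0,0,0,0],[0,-0.006,0.0007,0,0,0,0],[0,-0.006,0.0002,0,0,0,0]]])

```text
t: 13.52
ee_pos: [0.5473, 0.1331, 0.0885]
eef_rot: [0.101, 0.7, -0.101, 0.7]
ft_force: [1.6, 0.2, 3.9]
finger_gap: 0.0005
```

Run:
```python
from h import *
o=manip.get_obs();p=o['ee_pos'][:2]-[.5484,.0555];print(o['ee_pos'],o['ft_force'],np.hypot(*p),np.degrees(np.arctan2(p[1],p[0])))
a=manip.capture('top')[180:310,235:380,::-1];b=manip.capture('side')[170:310,235:405,::-1]
cv2.imwrite('pics/c5.png',np.hstack([cv2.resize(a,(380,340),interpolation=2),cv2.resize(b,(412,340),interpolation=2)]))
```

```text
[0.54729861 0.13305556 0.08848506] [1.5918965  0.19983639 3.86013224] 0.07756338499114278 90.81361815430895
```

View pics/c5.png

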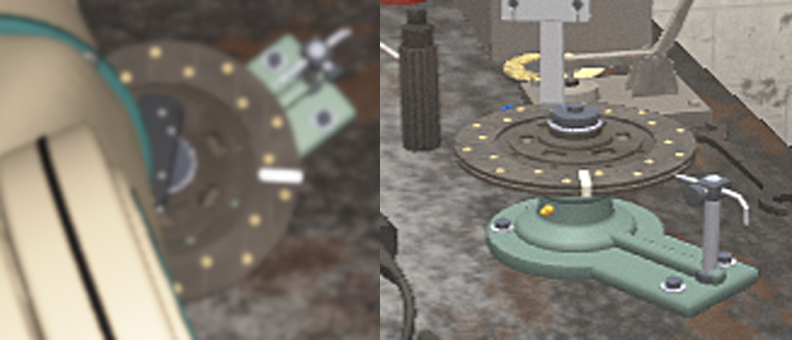

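Run:
```python
from h import *
f=lambda L:np.array(L,float)/[380/145,340/130]+[235,180]-.3
for z in (.091,.088):
  for n,p in(('now',[(260,175),(302,177)]),('c3',[(225,98),(250,68)]),('c4',[(28,175),(71,173)])):
    d=cast('top',f(p),z)-[.5484,.0555];print(z,n,np.degrees(np.arctan2(d[:,1],d[:,0])),np.degrees(np.arctan2(*(d.mean(0))[::-1])))
# pointer direction: needle & post in c5 crop
d=cast('top',f([(318,50),(300,70)]),.091)-[.5484,.0555];print(np.degrees(np.arctan2(d[:,1],d[:,0])))
s=np.array([(680,176),(712,182)])/[412/170,340/140]+[235,170]-.3
d=cast('side',s,.087)-[.5484,.0555];print('side',d,np.degrees(np.arctan2(d[:,1],d[:,0])))
```

```text
0.091 now [-100.7978797 -100.1192527] -100.39729348065384
0.091 c3 [-45.73402999 -45.3699966 ] -45.51946665486085
0.091 c4 [87.7152443  88.05482569] 87.85352404034232
0.088 now [-100.19713969  -99.70157851] -99.90452684428823
0.088 c3 [-45.28231093 -45.05649915] -45.14933750487975
0.088 c4 [87.29002651 87.43570056] 87.34935204689248
[-57.41239121 -59.14778339]
side [[ 0.33299142 -0.16107498]
 [ 0.35018967 -0.17766127]] [-25.81403482 -26.89998902]
```

The mark is at -100° and the pointer at about -59°, so about 41° remain. Driving that, then holding.

Call:
move_arm(moves=[[[0,-0.006,-0.0002,0,0,0,0],[0,-0.006,-0.0007,0,0,0,0],[0,-0.0059,-0.0012,0,0,0,0],[0,-0.0058,-0.0016,0,0,0,0],[0,-0.0057,-0.0021,0,0,0,0],[0,-0.0055,-0.0025,0,0,0,0],[0,-0.0053,-0.003,0,0,0,0],[0,-0.005,-0.0034,0,0,0,0],[0,-0.003,-0.0023,0,0,0,0],[0,-0.0015,-0.0012,0,0,0,0]]])

```text
t: 14.88
ee_pos: [0.4978, 0.1146, 0.0885]
eef_rot: [0.101, 0.7, -0.101, 0.7]
ft_force: [1.0, 0.3, 2.8]
finger_gap: 0.0007
```

Call:
move_arm(moves=[[[0,0,0,0,0,0,0],[0,0,0,0,0,0,0]]])

```text
t: 15.12
ee_pos: [0.4978, 0.1147, 0.0884]
eef_rot: [0.101, 0.7, -0.101, 0.7]
ft_force: [-0.8, -0.5, 3.2]
finger_gap: 0.0003
```

Run:
```python
from h import *
o=manip.get_obs();print(o['ee_pos'],o['ft_force'])
a=manip.capture('top')[180:310,235:380,::-1];b=manip.capture('side')[170:310,235:405,::-1]
cv2.imwrite('pics/c6.png',np.hstack([cv2.resize(a,(380,340),interpolation=2),cv2.resize(b,(412,340),interpolation=2)]))
```

```text
[0.49784111 0.11466554 0.08840233] [-0.77459671 -0.54905275  3.18116881]
```

View pics/c6.png

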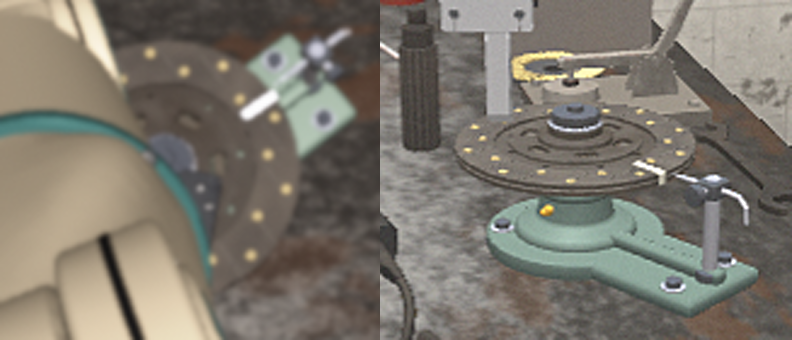

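In the top crop the mark (243,115)-(278,90) runs into the needle in a line. The side crop has the mark's tip at (661,172), just next to the needle. I'll put a number on it.

Run:
```python
from h import *
f=lambda L:np.array(L,float)/[380/145,340/130]+[235,180]-.3
g=lambda L:(np.array(L,float)-[380,0])/[412/170,340/140]+[235,170]-.3
c=[.5484,.0555];A=lambda d:np.degrees(np.arctan2(d[:,1],d[:,0])).round(1)
d=cast('top',f([(243,115),(276,91)]),.088)-c;print('top mark',d,A(d))
d=cast('side',g([(637,163),(660,172)]),.088)-c;print('side mark',d,A(d))
d=cast('side',g([(678,176),(712,182)]),.087)-c;print('side needle',d,A(d))
```

```text
top mark [[ 0.03307877 -0.05885332]
 [ 0.04846756 -0.08428445]] [-60.7 -60.1]
side mark [[ 0.03180712 -0.06267731]
 [ 0.04335874 -0.08431782]] [-63.1 -62.8]
side needle [[ 0.0547056  -0.09268535]
 [ 0.07530986 -0.10979687]] [-59.4 -55.6]
```

The mark is within about 3° of the pointer and the tolerance is 11°. Lifting straight up and moving clear.

Call:
move_arm(moves=[[[0,0,0,0.003,0,0,0],[0,0,0,0.005,0,0,0],[0,0,0,0.02,0,0,0],[0,0,0,0.04,0,0,0],[0,0,0,0.05,0,0,0],[0,-0.03,0.04,0,0,0,0],[0,-0.03,0.04,0,0,0,0],[0,-0.03,0.04,0,0,0,0],[0,-0.03,0.04,0,0,0,0],[0,-0.03,0.04,0,0,0,0]]])

```text
t: 16.48
ee_pos: [0.3469, 0.3158, 0.2067]
eef_rot: [0.101, 0.7, -0.101, 0.7]
ft_force: [0.1, 0.6, -0.3]
finger_gap: 0.0005
```

Call:
move_arm(moves=[[[0,-0.03,0.04,0,0,0,0],[0,-0.03,0.04,0,0,0,0],[0,0,0,0,0,0,0],[0,0,0,0,0,0,0],[0,0,0,0,0,0,0]]])

```text
t: 17.1
ee_pos: [0.2892, 0.3933, 0.2065]
eef_rot: [0.101, 0.7, -0.102, 0.7]
ft_force: [0.1, -0.2, 0.1]
finger_gap: 0.0005
```

Run:
```python
from h import *
o=manip.get_obs();print(o['t'],o['ee_pos'],o['ft_force'])
a=manip.capture('top')[180:310,235:380,::-1];b=manip.capture('side')[170:310,235:405,::-1]
cv2.imwrite('pics/c7.png',np.hstack([cv2.resize(a,(380,340),interpolation=2),cv2.resize(b,(412,340),interpolation=2)]))
```

```text
17.1 [0.28915279 0.39334319 0.20648876] [ 0.06724839 -0.17232158  0.09081723]
```

View pics/c7.png

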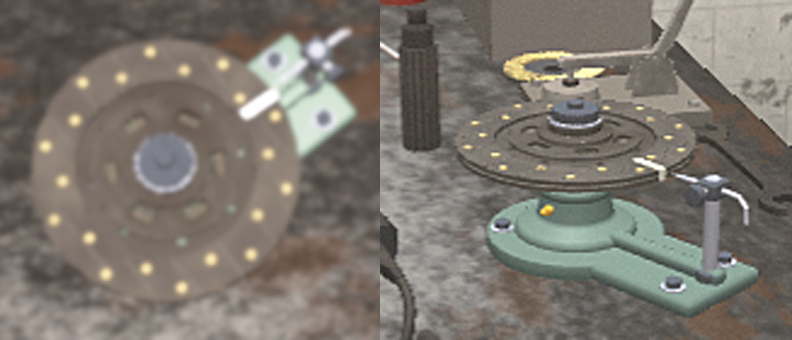

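The hand is clear, the disc is up, and the mark (242,114)-(278,90) points straight along the needle in the top view. Handing in.

```bash
python3 -c "
from rig import manip
print(manip.finish_job())"
```

```text
the job is handed in; nothing more can be done
None
```

The disc has been turned anticlockwise past the pointer once and then a full turn further, so its mark stands at the pointer again. I handed the job in at about 17 s. `finish_job` gives no verdict, so the result below is from my own checks.

- **Turn:** the closed fingertips circled the lining at 77 mm radius in one slow sweep at about 0.63 rad/s. The wrist force was about 3 to 4 N, and the disc was pressed down about 3 mm. Rotational slip lost about 11° over the turn, and I made that up at the end.
- **Mark position:** before lifting, I measured the mark at -60° to -63° and the pointer at about -59°. That is 1 to 4° short, against an allowed 11°. The two cameras differed by about 2.5° on the mark. The pictures after the lift look unchanged.
- **Finish:** the hand is about 0.4 m from the disc at 0.2 m height, and the wrist force is about zero. The final crops show the pointer and shaft undisturbed. The other loose parts were outside those crops, so I did not check them again; the hand's path stayed well above the bench and away from them.

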